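# Check the gas pressure of a die cylinder

## Task

Take the pencil pressure gauge out of its holder and press its bell mouth squarely and gently onto the valve stem on top of the gas cylinder, until the sprung collar around the stem gives by two to four millimetres and the white rod is pushed out of the gauge; keep it pressed there for a good second. Then stand the gauge gently back in its holder with the rod still showing the reading. Do not touch the rod, do not force the valve (the collar gives gently and must not be driven hard onto its stop), and leave everything else on the bench where it is.

Things in the scene. Friction and masses are not known exactly. Their poses are not given: they have to be found in the camera images.
- gauge_grip (a point): Pencil pressure gauge, round, 80 mm tall, 0.18 kg, upright in its holder at the start. Point on its axis, 58 mm above its mouth; z up along it. Grip it here by the ringed grey metal barrel, 24 mm across, 34 to 80 mm above the mouth. Hold it firmly (about 40 N). The rod in its top ends 26 mm above this point and later up to 40 mm: keep the gripper's palm clear of it.
- gauge_mouth (a point): Centre of the gauge's open lower end, on its axis. Bell mouth of steel, 31 mm outside; inside a funnel 23 mm wide narrows over 9 mm to a bore 13 mm wide, which reaches up to 34 mm above the mouth. The neck above the bell is 21 mm across.
- rod (a joint): How far the gauge's white rod (9 mm thick) is pushed out of its top, m; 0 at the start. Its lower end hangs in the bore 14 mm above the mouth, where the valve's pin pushes it up. It resists with 4 N of friction and 0.2 N per mm, so that the gas drives it out 7 to 14 mm, however hard the gauge is pressed; friction keeps it out afterwards.
- collar (a joint): How far the valve's round black sealing collar (34 mm across, 8 mm thick) is pressed down, m; 0 at rest, 0.005 at its hard stop. Its spring gives 1 N at the start and 2 N more per mm. 2 to 4 mm is a good press: 12 to 15 N on the gauge in all, pin and collar together.
- core (a joint): How far the pin in the valve stem is pushed in, m; 0 standing out, at most 0.018. Gas of unknown pressure holds it out with 5.5 to 6.9 N; pressed harder it sinks. On the way down the pin meets the rod 15 mm before the gauge's mouth reaches the collar, and resists with 4 to 7 N until then.
- cylinder: Gas cylinder, steel, fixed, 90 mm wide at the foot, 50 mm tall; origin at the centre of its underside, z up. An upright brass valve stands out of its top.
- cylinder_top (a point): Centre of the cylinder's top. The valve is not measured: its axis is up to 3 mm off this point, and it is screwed in more or less far: the top of its collar is 12 to 56 mm above this point. Above the collar's top a brass stem, 10 mm thick with a tapered end, rises 14 mm, and out of the stem a steel pin, 6 mm thick, rises 15 mm more.
- holder: Gauge holder, grey metal, fixed: a round foot 84 mm across with a cup on it. Origin at the centre of its underside, z up. The cup's floor, on which the gauge's mouth stands, is 9 mm above the origin; the cup is 39 mm wide inside, a little wider at its rim, which is 30 mm above the origin.
Mind the look-alikes: they are no part of the job. Leave any green look-alike of the part that bears gauge_grip alone.

How it is judged:
By the outcome, as a careful person would: the job done as asked, in the order asked, and still so for the second after the job is handed in, with the robot touching nothing.
It also fails if it takes over 67 s, if anything falls off the work surface, if the arm or the gripper's body presses on something with over 40 N, if the wrist force passes 120 N, or if a joint passes its speed limit or range.

## Robot

A 6-joint arm with a two-finger parallel gripper is mounted at the origin on the work surface. World frame = base frame: x ahead of the robot, y to its left, z up, the work surface at z = 0. Lengths are in m, angles in rad, forces in N, time in s.
With the tool pointing down it reaches from about 0.3 to 0.775 m from the base axis. Payload 14.6 kg.
Tool frame: the origin (TCP) lies midway between the tips of the shut fingers; the grasp point (between the pads) lies 19 mm behind it; z points along the fingers, x is the direction in which the jaws open and shut, and the axes are right-handed (so a half turn about z gives the same grasp; the last joint's range is limited). The gripper opens to 94 mm and grips with 3 to 60 N. Pads are 16 mm wide; open, the fingers measure 119 mm over their backs; the gripper's body (75 mm by 177 mm) begins 78 mm behind the grasp point.
Start: joints at [1.221, 0.3, 1.521, -0, 1.321, -0.067], TCP at [0.153, 0.528, 0.205] pointing down, gripper open.
Joint ranges: [-3.03, 3.03], [-0.79, 2.21], [0.23, 2.52], [-1.04, 4.18], [0, 3.07], [-2.55, 2.55]. Speed limits (rad/s): [2.22, 2.22, 2.57, 3.14, 3.14, 3.14].

## Interface

Orientations are given as a unit quaternion [x, y, z, w].
In Python, from rig import readout, imaging, order gives the robot as it stands.
- The arm moves only by the shell command python3 -m crank 'ROWS' [FORCE]. ROWS is JSON, a list of rows, each a list of 7 numbers: the shift along the tool's x, y, z in units of 40 mm (1.0 is 40 mm), then the turn, a rotation vector about the tool's x, y, z in units of 8 degrees (1.0 is 8 degrees), then the opening, from -1 (shut) to 1 (fully open), so that 0 is half open. In form: [[x, y, z, wx, wy, wz, grip], ...]. A call has 1 to 20 rows; each row is the pose to reach, as a shift and turn from the pose commanded when the call began, along the tool's axes at that moment; what a row does not reach only later rows make up. A row lasts 1/8 s, in which the tool goes at most 62.5 mm and 10.7 degrees, less where a joint would pass 70% of its speed; a pose out of reach is approached as far as the arm can. A call with a gripper value outside its range is refused whole. The fingers move at their own pace and stop on an object; FORCE is the grip in N (left out, the last holds). Time passes only in rows, so rows that repeat a pose let the fingers close. It gives the time, the measured TCP pose, the force and the opening at its end, in the units of the state.
- readout.state(): the state, without advancing time (a new reading comes with each control period).
- imaging.grab_frame(name): name is "side" or "top" or "wrist"; returns the picture (480x640x3 uint8, red, green, blue); there is no depth.
- imaging.calibration(name): a dict with "mtx" (3x3 intrinsics, pixels), "R" (3x3) and "t" (3): a world point X has camera coordinates R X + t. Camera axes: x right, y down, z forward; pixel columns grow to the right and rows downward; lengths in m; the calibration is good to about 2 mm. A picture is of the moment at which its call begins: read the wrist's pose just before it. calibration takes no time and is no camera call; for the wrist camera it gives the pose at the moment of the call.
- order.hand_in(): hands the job in, once; it reports no verdict.
The state is a dict: "time_s": time; "q": joint angles; "qvel": joint speeds; "joint_torque": joint torques, N m; "tcp_pos": TCP position; "orientation": TCP orientation; "contact_force": force on the tool from outside, world axes, zero at the start; "ft_torque": the same for the moment, N m; "grip_width": finger opening in m.
Only numpy, scipy, OpenCV 4.12 (cv2) and the standard library are available. Lean on these libraries where they do the work, as an engineer would, in place of code of your own. Each camera call takes 0.05 s, during which the arm holds its last target.

## Working session

There is one attempt and no reset: what is moved stays moved. The work goes in short steps, Python scripts to look and compute and a shell command to move; the robot and the scene stay as the last step left them, time stands still between calls to the robot, and variables do not carry over. Pictures are saved under pics/ and viewed, and the job is handed in when it is done.

```bash
ls; mkdir -p pics; python3 - <<'E'
from rig import readout, imaging
import cv2
print(readout.state())
for n in ["side","top","wrist"]:
    c=imaging.calibration(n); print(n,c)
    cv2.imwrite(f"pics/{n}0.png",imaging.grab_frame(n)[:,:,::-1])
E
```

```text
pics
{'time_s': 0.0, 'q': array([ 1.22139754e+00,  3.00415632e-01,  1.52161237e+00,  7.93867353e-06,
        1.32071496e+00, -6.65910045e-02]), 'qvel': array([ 9.46513125e-04,  1.44042676e-05,  2.04833851e-04,  2.07696407e-03,
       -7.99366882e-04, -2.71856543e-04]), 'joint_torque': array([-1.01110843e-03, -5.31799793e+01, -3.52731085e+01,  7.06894859e-02,
        2.43659673e-02, -1.68386773e-04]), 'tcp_pos': array([0.15337937, 0.52788974, 0.20490353]), 'orientation': array([ 7.99704465e-01,  6.00393569e-01, -4.84012326e-04,  3.10727004e-04]), 'contact_force': array([ 0.02788051, -0.12478101,  0.46118666]), 'ft_torque': array([ 0.02333212, -0.01127302, -0.00148719]), 'grip_width': 0.09425358521978672}
side {'mtx': array([[459.86686386,   0.        , 317.01242462],
       [  0.        , 459.86686386, 236.98740546],
       [  0.        ,   0.        ,   1.        ]]), 'R': array([[ 0.99981145, -0.01740999, -0.00859964],
       [-0.01888943, -0.76938045, -0.63851149],
       [ 0.00450009,  0.63855354, -0.76956425]]), 't': array([-0.52411433,  0.07685458,  0.74472901])}
top {'mtx': array([[536.60512726,   0.        , 328.00184711],
       [  0.        , 536.60512726, 244.54292063],
       [  0.        ,   0.        ,   1.        ]]), 'R': array([[-0.10789447, -0.99415894, -0.00260599],
       [-0.97235108,  0.10607304, -0.20804302],
       [ 0.20710425, -0.01991276, -0.97811621]]), 't': array([0.07893047, 0.54040941, 0.90924709])}
wrist {'mtx': array([[335.12800616,   0.        , 320.73270761],
       [  0.        , 335.12800616, 239.91552362],
       [  0.        ,   0.        ,   1.        ]]), 'R': array([[ 2.78905779e-01,  9.60318437e-01,  2.56793179e-04],
       [ 9.26787330e-01, -2.69237348e-01,  2.61871142e-01],
       [ 2.51548824e-01, -7.27993822e-02, -9.65102813e-01]]), 't': array([-0.55006981, -0.02827559,  0.39145907])}
```

View pics/side0.png

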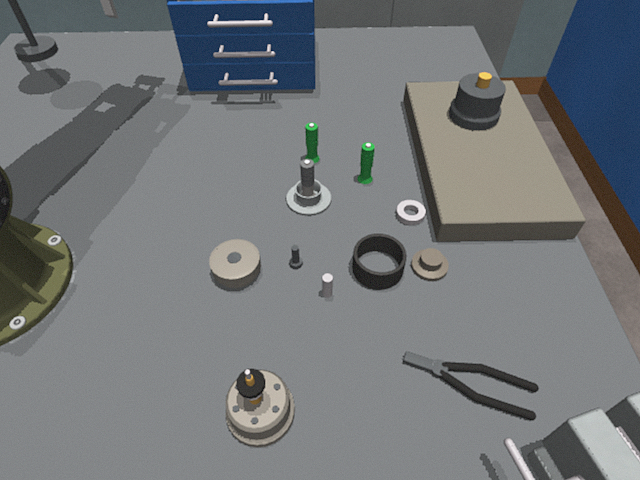

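View pics/top0.png

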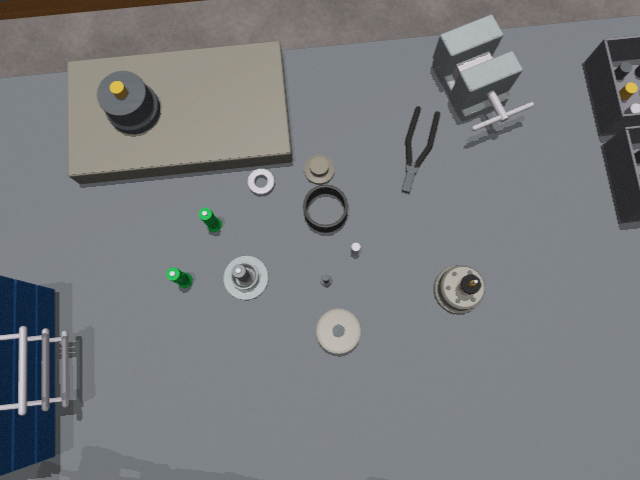

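View pics/wrist0.png

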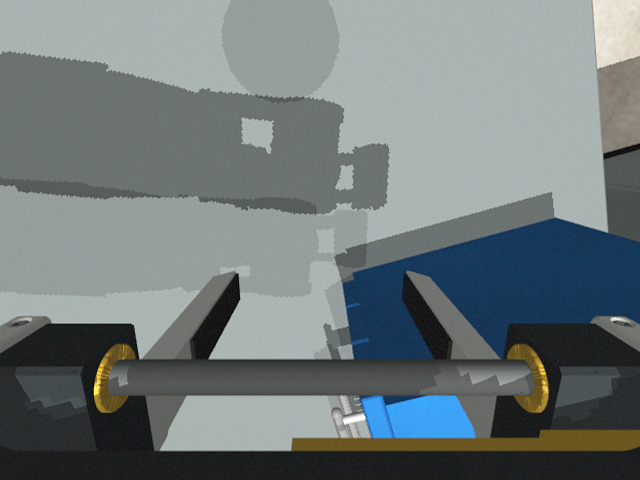

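```bash
python3 - <<'E'
import cv2,numpy as np
s=cv2.imread("pics/side0.png");t=cv2.imread("pics/top0.png")
def c(im,x,y,w,h,f): return cv2.resize(im[y:y+h,x:x+w],(w*f,h*f),interpolation=cv2.INTER_CUBIC)
cv2.imwrite("pics/c1.png",np.hstack([c(s,280,145,60,75,6),c(s,215,360,65,75,6)[:, :390]]))
cv2.imwrite("pics/c2.png",np.hstack([c(t,215,250,60,60,6),c(t,425,255,60,60,6)]))
E
```

```text
(no output)
```

View pics/c1.png

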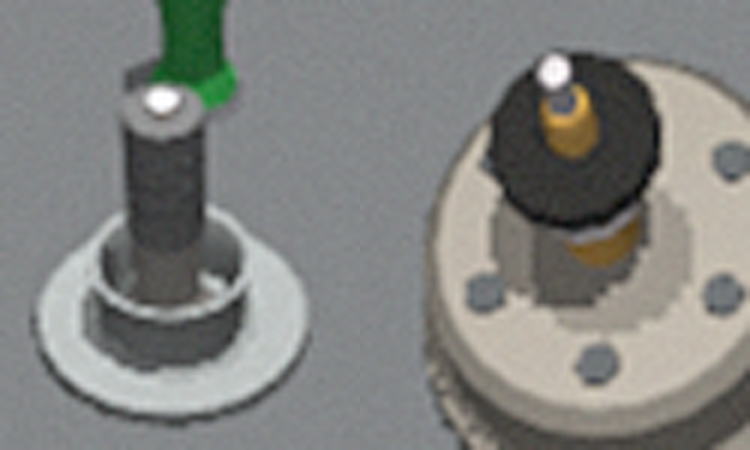

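View pics/c2.png

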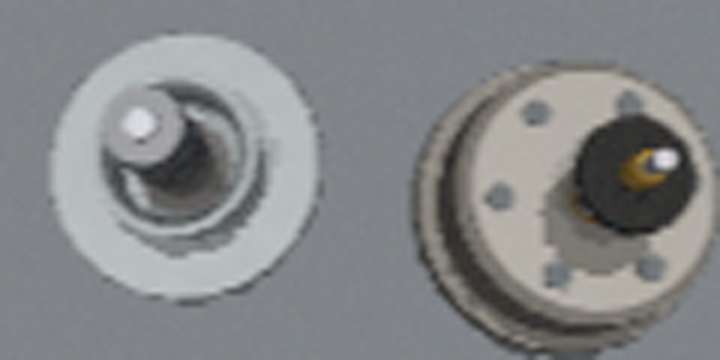

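```bash
cat > h.py <<'E'
import numpy as np, cv2
from rig import imaging
from scipy.spatial.transform import Rotation as Ro
def tri(obs):
    A=[];b=[]
    for c,(u,v) in obs:
        P=c['mtx']@np.c_[c['R'],c['t']]
        for k,p in((0,u),(1,v)):
            r=p*P[2]-P[k]; n=np.linalg.norm(r[:3]); A.append(r[:3]/n);b.append(-r[3]/n)
    x,res,_,_=np.linalg.lstsq(np.array(A),np.array(b),rcond=None)
    return x, np.sqrt(res)
def proj(c,X):
    p=c['mtx']@(c['R']@np.array(X)+c['t']); return p[:2]/p[2]
def onz(c,uv,z):
    d=c['R'].T@np.linalg.inv(c['mtx'])@np.array([*uv,1.]); o=-c['R'].T@c['t']
    return o+d*(z-o[2])/d[2]
E
python3 - <<'E'
from h import *
s=imaging.calibration('side');t=imaging.calibration('top')
for n,a,b,z in [("barreltop",(307.2,162.8),(239.4,271.1),.089),("rodtop",(306.7,161.5),(238.4,270.3),.093),("foot",(308.6,196.5),(245.8,277.8),.005),("pin",(247.5,371.7),(475.8,281.3),.13),("collar",(251.2,382.2),(471.2,283.8),.1)]:
    print(n,tri([(s,a),(t,b)]),onz(s,a,z),onz(t,b,z))
E
```

```text
barreltop (array([0.5100125 , 0.17743572, 0.09062609]), array([0.00177503])) [0.51117839 0.17983409 0.089     ] [0.50905083 0.17739238 0.089     ]
rodtop (array([0.51016196, 0.17844396, 0.09305779]), array([0.00037742])) [0.51041541 0.17862622 0.093     ] [0.50990611 0.17839056 0.093     ]
foot (array([0.51076419, 0.17905729, 0.00704805]), array([0.00143284])) [0.51169831 0.1814841  0.005     ] [0.51009508 0.17910131 0.005     ]
pin (array([ 0.44364815, -0.21263826,  0.12815311]), array([0.00074824])) [ 0.44443739 -0.213277    0.13      ] [ 0.44294701 -0.21228423  0.13      ]
collar (array([ 0.4439134 , -0.21267271,  0.09836989]), array([0.00122541])) [ 0.44496739 -0.2130727   0.1       ] [ 0.44292639 -0.21250873  0.1       ]
```

```bash
cat >> h.py <<'E'
from rig import readout
def delta(target, yawx=None):
    st=readout.state(); R=Ro.from_quat(st['orientation'])
    d=R.inv().apply(np.array(target)-st['tcp_pos'])/0.04
    print('t',st['time_s'],'tcp',st['tcp_pos'].round(4),'x',R.as_matrix()[:,0].round(3),'z',R.as_matrix()[:,2].round(4),'F',st['contact_force'].round(2),'w',round(st['grip_width'],4))
    print('shift',d.round(3))
    Rt=R if yawx is None else Ro.from_matrix(np.array([[np.cos(yawx),np.sin(yawx),0],[np.sin(yawx),-np.cos(yawx),0],[0,0,-1]]))
    print('turn to vertical' , (R.inv()*Rt).as_rotvec()/np.deg2rad(8), 'yaw',np.arctan2(*R.as_matrix()[[1,0],0]))
E
python3 - <<'E'
from h import *
delta([0.510,0.178,0.20],1.287)
s=imaging.calibration('side');t=imaging.calibration('top')
print("green",onz(s,(312,160),0)[:2],onz(s,(366,182),0)[:2],onz(t,(184,283),0),onz(t,(215,228),0))
E
```

```text
t 0.15 tcp [0.1534 0.528  0.205 ] x [ 0.279  0.96  -0.001] z [-3.e-04 -8.e-04 -1.e+00] F [0.46 0.03 0.15] w 0.0939
shift [-5.914 11.002  0.13 ]
turn to vertical [-0.00038991  0.00600721  0.00701054] yaw 1.287978878754989
green [0.51909985 0.28999727] [0.62290551 0.22289533] [0.51366658 0.29620751 0.        ] [0.61372427 0.23133602 0.        ]
```

```bash
python3 -m crank '[[-5.91,11.0,0.12,0,0,0,0.2],[-5.91,11.0,0.12,0,0,0,0.2],[-5.91,11.0,0.12,0,0,0,0.2],[-5.91,11.0,0.12,0,0,0,0.2],[-5.91,11.0,0.12,0,0,0,0.2],[-5.91,11.0,0.12,0,0,0,0.2],[-5.91,11.0,0.12,0,0,0,0.2],[-5.91,11.0,0.12,0,0,0,0.2],[-5.91,11.0,0.12,0,0,0,0.2],[-5.91,11.0,0.12,0,0,0,0.2],[-5.91,11.0,0.12,0,0,0,0.2],[-5.91,11.0,0.12,0,0,0,0.2],[-5.91,11.0,0.12,0,0,0,0.2]]' 40; python3 - <<'E'
from h import *
delta([0.510,0.178,0.20],1.287)
c=imaging.calibration('wrist');im=imaging.grab_frame('wrist')
cv2.imwrite('pics/w1.png',im[:,:,::-1])
for X in [(0.510,0.178,0.089),(0.510,0.178,0.093),(.4437,-.2126,.128)]: print(proj(c,X))
E
```

```text
time_s: 1.78
tcp_pos: [0.5098, 0.1789, 0.2008]
orientation: [0.799, 0.601, 0.0, 0.0]
contact_force: [0.6, 0.4, 0.7]
grip_width: 0.0564
t 1.775 tcp [0.5098 0.1789 0.2008] x [0.278 0.961 0.   ] z [ 3.e-04  1.e-04 -1.e+00] F [0.59 0.43 0.66] w 0.0564
shift [-0.02   0.012  0.021]
turn to vertical [ 0.00184496 -0.00119964  0.01401045] yaw 1.2889562493599036
[319.4303779  236.12383632]
[319.41981034 237.25396846]
[-159.57723598  301.10369517]
```

View pics/w1.png

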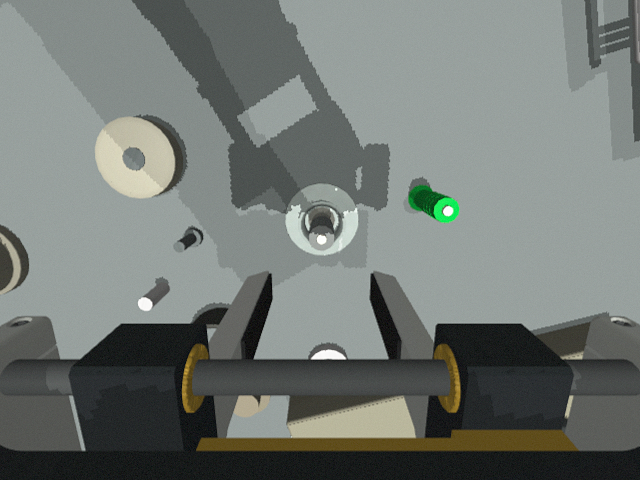

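The gauge is the grey barrel with rod at (321,240), standing in the pale holder; the green one at (447,210), and its twin, are the look-alikes. Descending onto the grey one.

```bash
python3 -m crank '[[0,0.035,1.2,0,0,0,0.2],[0,0.035,2.4,0,0,0,0.2],[0,0.035,3.2,0,0,0,0.2],[0,0.035,3.6,0,0,0,0.2],[0,0.035,3.8,0,0,0,0.2],[0,0.035,3.82,0,0,0,0.2],[0,0.035,3.82,0,0,0,0.2],[0,0.035,3.82,0,0,0,0.2]]' 40; python3 - <<'E'
from h import *
delta([0.511,0.178,0.048],1.287)
c=imaging.calibration('wrist');im=imaging.grab_frame('wrist')
cv2.imwrite('pics/w2.png',im[:,:,::-1])
E
```

```text
time_s: 2.82
tcp_pos: [0.5117, 0.1781, 0.0486]
orientation: [0.8, 0.6, 0.001, 0.0]
contact_force: [-0.5, 0.2, -0.0]
grip_width: 0.0563
t 2.825 tcp [0.5117 0.1781 0.0486] x [0.279 0.96  0.001] z [ 1.2e-03  3.0e-04 -1.0e+00] F [-0.51  0.19 -0.05] w 0.0563
shift [-0.007 -0.017  0.015]
turn to vertical [ 0.00748967 -0.00447242  0.00717028] yaw 1.2880014869565526
```

View pics/w2.png

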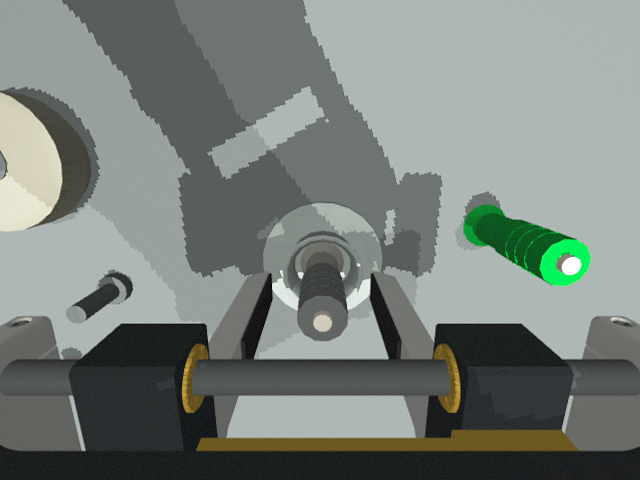

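The gauge stands between the pads (rod at (322,322)), centred; closing.

```bash
python3 -m crank '[[0,0,0,0,0,0,-0.3],[0,0,0,0,0,0,-0.5],[0,0,0,0,0,0,-0.7],[0,0,0,0,0,0,-1],[0,0,0,0,0,0,-1],[0,0,0,0,0,0,-1],[0,0,0,0,0,0,-1]]' 40; python3 - <<'E'
from h import *
delta([0.511,0.178,0.048],1.287)
E
```

```text
time_s: 3.75
tcp_pos: [0.5114, 0.178, 0.0479]
orientation: [0.8, 0.6, 0.0, 0.0]
contact_force: [-0.1, -0.3, 0.2]
grip_width: 0.0234
t 3.75 tcp [0.5114 0.178  0.0479] x [0.279 0.96  0.   ] z [ 0.  0. -1.] F [-0.11 -0.29  0.16] w 0.0234
shift [-0.002 -0.009 -0.004]
turn to vertical [ 0.00011744 -0.00011426  0.00767786] yaw 1.2880720320987973
```

```bash
python3 -m crank '[[0,0,-0.15,0,0,0,-1],[0,0,-0.5,0,0,0,-1],[0,0,-1.2,0,0,0,-1],[0,0,-2.2,0,0,0,-1],[0,0,-3.2,0,0,0,-1],[0,0,-3.8,0,0,0,-1],[0,0,-3.8,0,0,0,-1],[-1,0.11,-3.8,0,0,0,-1],[-2.2,0.25,-3.8,0,0,0,-1],[-3.4,0.38,-3.8,0,0,0,-1],[-4.6,0.51,-3.8,0,0,0,-1],[-5.8,0.65,-3.8,0,0,0,-1],[-7,0.78,-3.8,0,0,0,-1],[-8.2,0.92,-3.8,0,0,0,-1],[-9.2,1.03,-3.8,0,0,0,-1],[-9.6,1.08,-3.8,0,0,0,-1],[-9.85,1.1,-3.8,0,0,0,-1],[-9.85,1.1,-3.8,0,0,0,-1],[-9.85,1.1,-3.8,0,0,0,-1],[-9.85,1.1,-3.8,0,0,0,-1]]' 40; python3 - <<'E'
from h import *
delta([0.4437,-0.2126,0.2],1.287)
print(readout.state()['q'].round(2))
for n in ('wrist','side','top'):
    cv2.imwrite(f'pics/{n}3.png',imaging.grab_frame(n)[:,:,::-1])
s=cv2.imread('pics/side3.png');t=cv2.imread('pics/top3.png')
f=lambda im,x,y,w,h,k:cv2.resize(im[y:y+h,x:x+w],None,fx=k,fy=k,interpolation=cv2.INTER_CUBIC)
cv2.imwrite('pics/c3.png',np.hstack([f(s,200,300,90,120,4),f(t,420,220,90,120,4)]))
E
```

```text
time_s: 6.25
tcp_pos: [0.4439, -0.212, 0.1999]
orientation: [0.799, 0.601, 0.0, 0.0]
contact_force: [-0.3, 0.2, -2.1]
grip_width: 0.0235
t 6.25 tcp [ 0.4439 -0.212   0.1999] x [0.278 0.961 0.   ] z [ 1.e-04  0.e+00 -1.e+00] F [-0.31  0.23 -2.13] w 0.0235
shift [-0.016 -0.    -0.003]
turn to vertical [ 0.0003404  -0.0002144   0.01415197] yaw 1.2889759879705927
[-0.52  0.18  1.69  0.    1.28 -1.81]
```

View pics/wrist3.png

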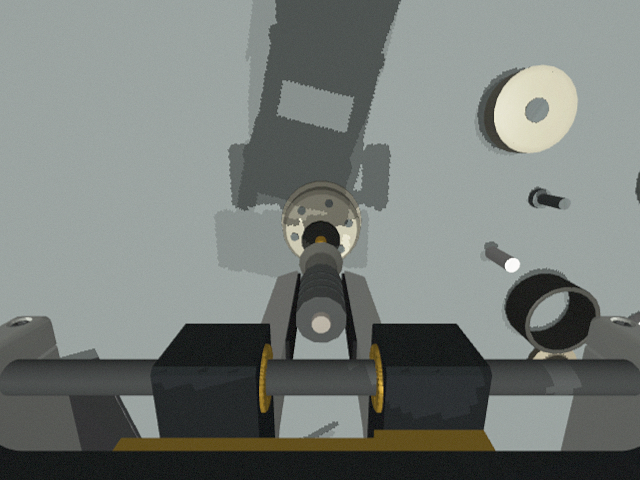

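View pics/side3.png

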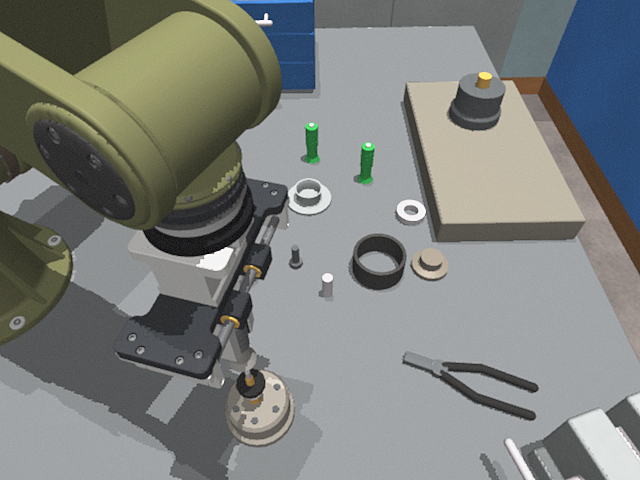

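View pics/c3.png

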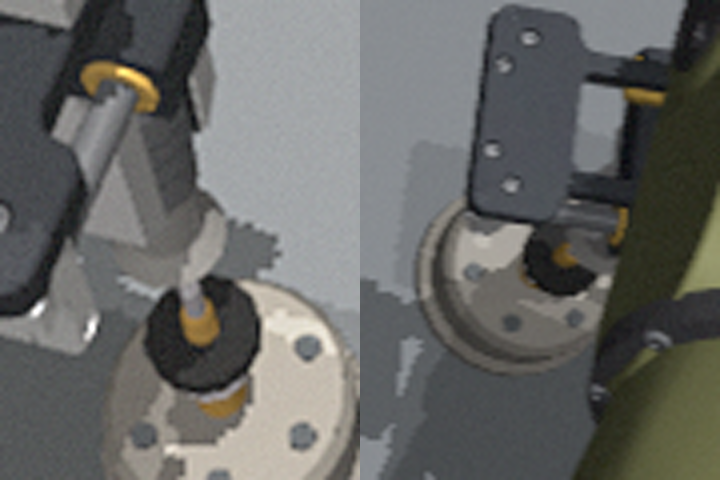

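```bash
cat > ov.py <<'E'
from h import *
def circ(im,k,c,C,r,col):
    a=np.linspace(0,2*np.pi,60)
    P=np.array([proj(c,[C[0]+r*np.cos(x),C[1]+r*np.sin(x),C[2]]) for x in a])
    return P
def draw(n,src,box,k,circs,c=None,out=None):
    c=c or imaging.calibration(n); x,y,w,h=box
    im=cv2.resize(cv2.imread(src)[y:y+h,x:x+w],None,fx=k,fy=k,interpolation=cv2.INTER_CUBIC)
    for C,r,col in circs:
        P=(circ(im,k,c,C,r,col)-[x-.5,y-.5])*k
        cv2.polylines(im,[P.round().astype(int)],True,col,1)
    return im
E
python3 - <<'E'
from ov import *
g=(.4439,-.212);m=.161; v=(.4437,-.2126)
cs=[((*g,m),.0155,(0,0,255)),((*g,m+.080),.012,(0,0,255)),((*v,.099),.017,(0,255,0)),((*v,.128),.003,(0,255,0)),((*v,.113),.005,(0,255,0))]
cv2.imwrite('pics/o1.png',np.hstack([draw('side','pics/side3.png',(205,320,80,120),5,cs),draw('wrist','pics/wrist3.png',(280,210,80,120),5,cs)]))
E
```

```text
(no output)
```

View pics/o1.png

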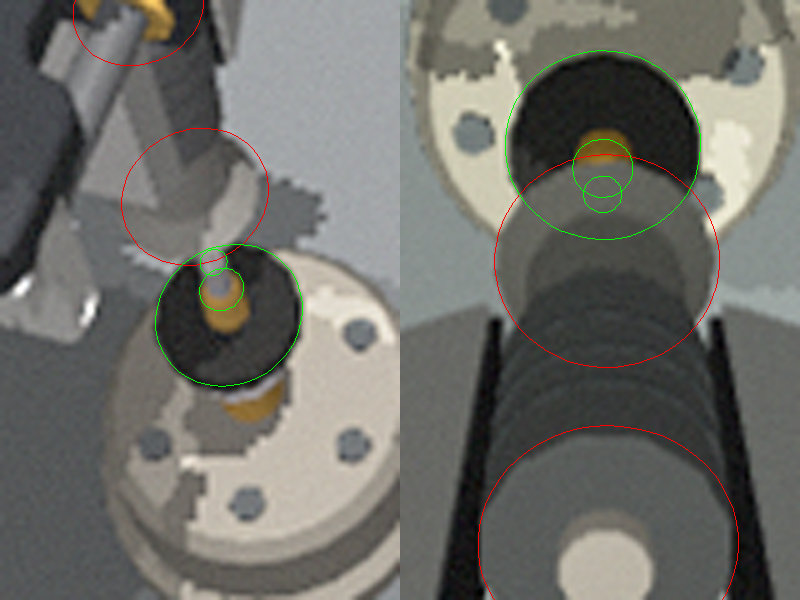

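```bash
python3 -m crank '[[-0.015,-0.02,0.3,0,0,0,-1],[-0.015,-0.02,0.65,0,0,0,-1],[-0.015,-0.02,0.65,0,0,0,-1],[-0.015,-0.02,0.65,0,0,0,-1]]' 40; python3 - <<'E'
from ov import *
delta([0.4429,-0.2123,0.174],1.287)
p=readout.state()['tcp_pos']
for n in ('wrist','side'):
    cv2.imwrite(f'pics/{n}4.png',imaging.grab_frame(n)[:,:,::-1])
g=p[:2]+.0008*np.array([.96,-.28]);m=p[2]-.0389; v=(.4437,-.2126)
print(g,m)
cs=[((*g,m),.0155,(0,0,255)),((*g,m+.080),.012,(0,0,255)),((*v,.099),.017,(0,255,0)),((*v,.128),.003,(0,255,0)),((*v,.113),.005,(0,255,0))]
cv2.imwrite('pics/o2.png',np.hstack([draw('side','pics/side4.png',(205,320,80,120),5,cs),draw('wrist','pics/wrist4.png',(280,210,80,120),5,cs)]))
E
```

```text
time_s: 6.9
tcp_pos: [0.4428, -0.2131, 0.1739]
orientation: [0.8, 0.6, -0.0, -0.0]
contact_force: [1.1, -0.6, -2.1]
grip_width: 0.0239
t 6.9 tcp [ 0.4428 -0.2131  0.1739] x [0.279 0.96  0.   ] z [-1.e-04  0.e+00 -1.e+00] F [ 1.1  -0.58 -2.11] w 0.0239
shift [ 0.019 -0.003 -0.003]
turn to vertical [-7.49284181e-04 -9.49108882e-05  6.78262785e-03] yaw 1.2879470328087654
[ 0.44356614 -0.21327851] 0.13496037566468605
```

View pics/o2.png

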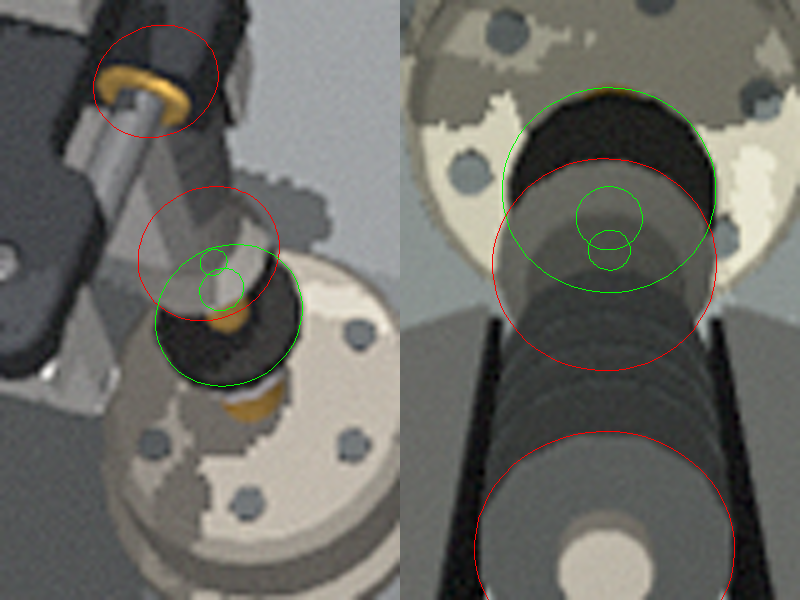

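```bash
python3 - <<'E'
from ov import *
from scipy.optimize import least_squares
obs={}
for n,(x,y,w,h) in (('side',(225,360,50,45)),('top',(450,265,40,40))):
    im=cv2.imread(f'pics/{n}0.png')[y:y+h,x:x+w].astype(int)
    k=8; big=cv2.resize(im.astype(np.uint8),None,fx=k,fy=k,interpolation=cv2.INTER_CUBIC)
    m=(big.max(2)<75).astype(np.uint8)
    nn,l,st,ce=cv2.connectedComponentsWithStats(m)
    i=1+np.argmax(st[1:,4]); pts=np.argwhere(l==i)[:,::-1]
    P=(pts+.5)/k-.5+[x,y]
    cv2.imwrite(f'pics/m_{n}.png',m*255)
    H=cv2.convexHull(P.astype(np.float32))[:,0]
    obs[n]=(imaging.calibration(n),H); print(n,P.min(0),P.max(0))
th=np.linspace(0,2*np.pi,24,endpoint=False);D=np.c_[np.cos(th),np.sin(th)]
a=np.linspace(0,2*np.pi,90)
def sup(c,X):
    Q=np.array([proj(c,[X[0]+.017*np.cos(b),X[1]+.017*np.sin(b),z]) for z in(X[2],X[2]-.008) for b in a])
    return (Q@D.T).max(0)
def res(X,names): return np.concatenate([sup(obs[n][0],X)-(obs[n][1]@D.T).max(0) for n in names])
for names in (['side'],['top'],['side','top']):
    r=least_squares(res,[.4437,-.2126,.1],args=(names,),x_scale=.001,diff_step=1e-4)
    print(names,r.x.round(4),np.sqrt(np.mean(r.fun**2)))
E
```

```text
side [235.8125 368.4375] [264.4375 398.1875]
top [459.9375 273.8125] [480.1875 293.9375]
['side'] [ 0.4403 -0.204   0.0788] 0.16258634936696648
['top'] [ 0.4475 -0.2222  0.0604] 0.2684010496969795
['side', 'top'] [ 0.4433 -0.2117  0.0978] 0.5304850301059336
```

```bash
python3 -c "
import cv2,numpy as np
a=cv2.imread('pics/m_side.png');b=cv2.imread('pics/m_top.png');b=cv2.copyMakeBorder(b,0,a.shape[0]-b.shape[0],0,0,cv2.BORDER_CONSTANT);cv2.imwrite('pics/m.png',np.hstack([a,b]))"
```

```text
(no output)
```

View pics/m.png

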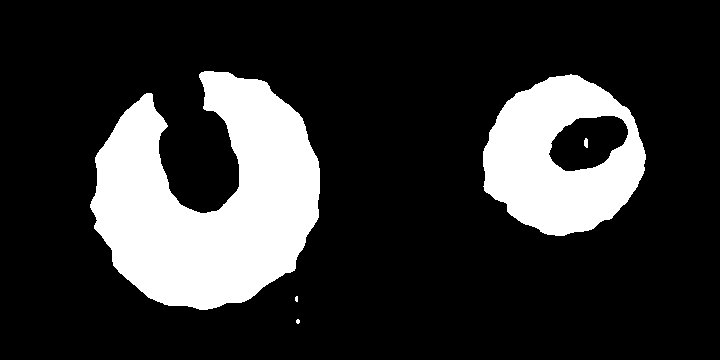

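```bash
python3 -m crank '[[0.025,0,0,0,0,0,-1],[0.025,0,0.15,0,0,0,-1],[0.025,0,0.3,0,0,0,-1],[0.025,0,0.45,0,0,0,-1],[0.025,0,0.45,0,0,0,-1]]' 40; python3 - <<'E'
from ov import *
delta([0.4429,-0.2123,0.174],1.287)
p=readout.state()['tcp_pos']
for n in ('wrist','side'):
    cv2.imwrite(f'pics/{n}5.png',imaging.grab_frame(n)[:,:,::-1])
g=p[:2]+.0008*np.array([.96,-.28]);m=p[2]-.0389; v=(.4435,-.2122)
print(g,m)
cs=[((*g,m),.0155,(0,0,255)),((*g,m+.080),.012,(0,0,255)),((*v,.0985),.017,(0,255,0))]
cv2.imwrite('pics/o3.png',np.hstack([draw('side','pics/side5.png',(205,320,80,120),5,cs),draw('wrist','pics/wrist5.png',(280,210,80,120),5,cs)]))
E
```

```text
time_s: 7.62
tcp_pos: [0.4428, -0.212, 0.1553]
orientation: [0.8, 0.6, -0.0, -0.0]
contact_force: [-0.4, -0.4, -1.2]
grip_width: 0.0234
t 7.625 tcp [ 0.4428 -0.212   0.1553] x [0.279 0.96  0.   ] z [-9.e-04  5.e-04 -1.e+00] F [-0.42 -0.37 -1.21] w 0.0234
shift [-0.008  0.004 -0.469]
turn to vertical [-0.00705405 -0.00182353  0.00681094] yaw 1.2879508615735074
[ 0.44357867 -0.21217688] 0.11635216299978116
```

View pics/o3.png

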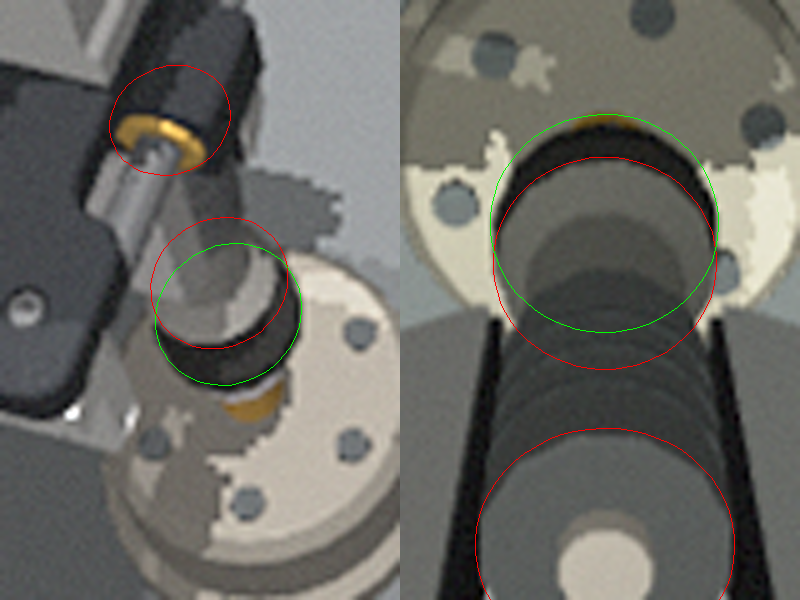

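```bash
python3 -m crank '[[0,0,0.06,0,0,0,-1],[0,0,0.12,0,0,0,-1],[0,0,0.18,0,0,0,-1],[0,0,0.2,0,0,0,-1]]' 40; python3 -c "
from h import *
delta([0.4429,-0.2123,0.137])"
```

```text
time_s: 8.22
tcp_pos: [0.4432, -0.2121, 0.148]
orientation: [0.8, 0.6, 0.0, 0.0]
contact_force: [0.2, -0.2, 3.8]
grip_width: 0.0237
t 8.225 tcp [ 0.4432 -0.2121  0.148 ] x [ 0.279  0.96  -0.   ] z [ 6.e-04 -3.e-04 -1.e+00] F [ 0.17 -0.18  3.84] w 0.0237
shift [-0.006 -0.006  0.274]
turn to vertical [0. 0. 0.] yaw 1.2880303655672598
```

```bash
python3 -m crank '[[0,0,0.05,0,0,0,-1],[0,0,0.1,0,0,0,-1],[0,0,0.125,0,0,0,-1],[0,0,0.125,0,0,0,-1]]' 40; python3 -m crank '[[0,0,0.04,0,0,0,-1],[0,0,0.075,0,0,0,-1],[0,0,0.075,0,0,0,-1]]' 40;  python3 -c "
from h import *
delta([0.4429,-0.2123,0.137])
for n in ('wrist','side'):
    cv2.imwrite(f'pics/{n}6.png',imaging.grab_frame(n)[:,:,::-1])
a=cv2.imread('pics/side6.png')[320:440,205:285];b=cv2.imread('pics/wrist6.png')[220:340,280:360]
cv2.imwrite('pics/o4.png',cv2.resize(np.hstack([a,b]),None,fx=5,fy=5,interpolation=2))"
```

```text
time_s: 8.72
tcp_pos: [0.4431, -0.2121, 0.1428]
orientation: [0.8, 0.6, 0.0, 0.0]
contact_force: [0.9, -1.2, 2.7]
grip_width: 0.0237
time_s: 9.1
tcp_pos: [0.4432, -0.2122, 0.1399]
orientation: [0.8, 0.6, 0.0, 0.0]
contact_force: [1.2, -0.4, 4.4]
grip_width: 0.023
t 9.1 tcp [ 0.4432 -0.2122  0.1399] x [ 0.279  0.96  -0.   ] z [ 4.e-04 -2.e-04 -1.e+00] F [ 1.23 -0.44  4.39] w 0.023
shift [-0.005 -0.006  0.072]
turn to vertical [0. 0. 0.] yaw 1.2879250690231931
```

View pics/o4.png

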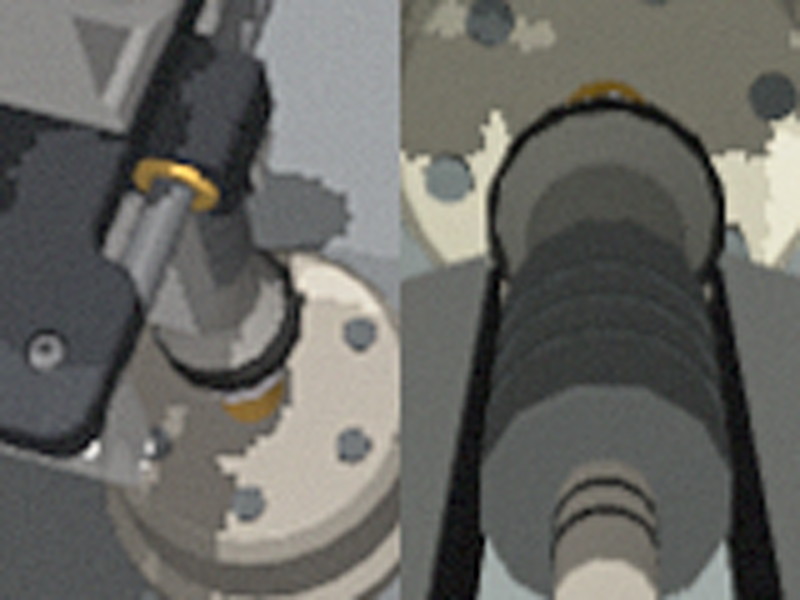

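```bash
for i in 1; do python3 -m crank '[[0,0,0.02,0,0,0,-1],[0,0,0.025,0,0,0,-1]]' 40 | grep -E "tcp|contact"; python3 -m crank '[[0,0,0.02,0,0,0,-1],[0,0,0.025,0,0,0,-1]]' 40| grep -E "tcp|contact"; python3 -m crank '[[0,0,0.02,0,0,0,-1],[0,0,0.025,0,0,0,-1]]' 40| grep -E "tcp|contact"; done
```

```text
tcp_pos: [0.4432, -0.2121, 0.139]
contact_force: [1.0, -0.7, 5.8]
tcp_pos: [0.4432, -0.2122, 0.1382]
contact_force: [0.8, 0.7, 8.5]
tcp_pos: [0.4433, -0.2122, 0.1374]
contact_force: [-0.4, -0.5, 10.3]
```

```bash
python3 -m crank '[[0,0,0.02,0,0,0,-1],[0,0,0.02,0,0,0,-1]]' 40 | grep -E "tcp|contact"; python3 -m crank '[[0,0,0,0,0,0,-1]]' 40| grep -E "tcp|contact"; python3 -m crank '[[0,0,0,0,0,0,-1]]' 40| grep -E "tcp|contact";python3 -m crank '[[0,0,0,0,0,0,-1]]' 40| grep -E "tcp|contact"; python3 -c "
from h import *
for n in ('wrist','side'):
    cv2.imwrite(f'pics/{n}7.png',imaging.grab_frame(n)[:,:,::-1])
    print(readout.state()['contact_force'])
a=cv2.imread('pics/side7.png')[320:440,205:285];b=cv2.imread('pics/wrist7.png')[220:340,280:360]
cv2.imwrite('pics/o5.png',cv2.resize(np.hstack([a,b]),None,fx=5,fy=5,interpolation=2))"
```

```text
tcp_pos: [0.4433, -0.2122, 0.1366]
contact_force: [-0.0, -0.3, 10.6]
tcp_pos: [0.4433, -0.2122, 0.1366]
contact_force: [-0.6, 0.9, 10.5]
tcp_pos: [0.4433, -0.2122, 0.1367]
contact_force: [0.2, -0.2, 10.1]
tcp_pos: [0.4433, -0.2122, 0.1366]
contact_force: [0.1, 0.2, 10.9]
[ 0.62691756  0.07627796 11.06151685]
[ 0.54980073 -0.523607   10.14584666]
```

View pics/o5.png

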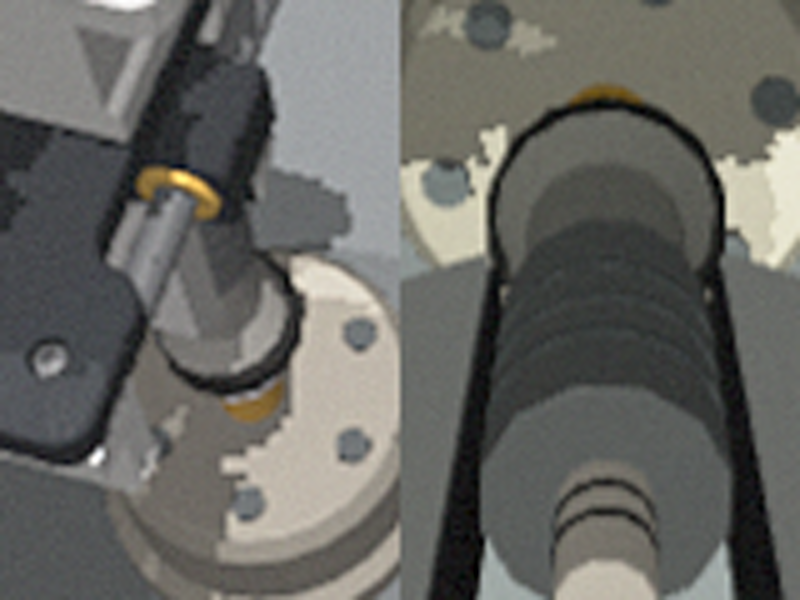

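```bash
python3 -m crank '[[0,0,0.007,0,0,0,-1],[0,0,0.007,0,0,0,-1],[0,0,0.007,0,0,0,-1],[0,0,0.007,0,0,0,-1]]' 40 | grep -E "time|tcp|contact"; python3 -m crank '[[0,0,0,0,0,0,-1],[0,0,0,0,0,0,-1],[0,0,0,0,0,0,-1],[0,0,0,0,0,0,-1],[0,0,0,0,0,0,-1],[0,0,0,0,0,0,-1]]' 40 | grep -E "time|tcp|contact";python3 -m crank '[[0,0,0,0,0,0,-1],[0,0,0,0,0,0,-1],[0,0,0,0,0,0,-1],[0,0,0,0,0,0,-1]]' 40 | grep -E "time|tcp|contact"
```

```text
time_s: 11.18
tcp_pos: [0.4433, -0.2122, 0.1365]
contact_force: [0.4, 1.3, 11.9]
time_s: 11.92
tcp_pos: [0.4433, -0.2122, 0.1365]
contact_force: [-0.4, -0.0, 11.9]
time_s: 12.42
tcp_pos: [0.4433, -0.2122, 0.1365]
contact_force: [0.7, 0.8, 11.4]
```

```bash
python3 -m crank '[[0,0,-0.05,0,0,0,-1],[0,0,-0.15,0,0,0,-1],[0,0,-0.3,0,0,0,-1],[0,0,-0.5,0,0,0,-1],[0,0,-0.8,0,0,0,-1],[0,0,-1.2,0,0,0,-1],[0,0,-1.56,0,0,0,-1],[0,0,-1.56,0,0,0,-1]]' 40; python3 -c "
from h import *
delta([0.5114,0.178,0.199],1.287)
for n in ('wrist','side'): cv2.imwrite(f'pics/{n}8.png',imaging.grab_frame(n)[:,:,::-1])
a=cv2.imread('pics/side8.png')[320:440,205:285];b=cv2.imread('pics/wrist8.png')[220:340,280:360]
cv2.imwrite('pics/o6.png',cv2.resize(np.hstack([a,b]),None,fx=5,fy=5,interpolation=2))"
```

```text
time_s: 13.42
tcp_pos: [0.4435, -0.2123, 0.1995]
orientation: [0.8, 0.6, 0.0, 0.001]
contact_force: [-0.6, 0.1, -2.0]
grip_width: 0.0237
t 13.425 tcp [ 0.4435 -0.2123  0.1995] x [ 0.279  0.96  -0.001] z [ 0.002  -0.0011 -1.    ] F [-0.62  0.14 -1.96] w 0.0237
shift [ 9.843e+00 -1.091e+00  5.000e-03]
turn to vertical [0.01607083 0.00370895 0.00750607] yaw 1.2880474637853294
```

View pics/o6.png

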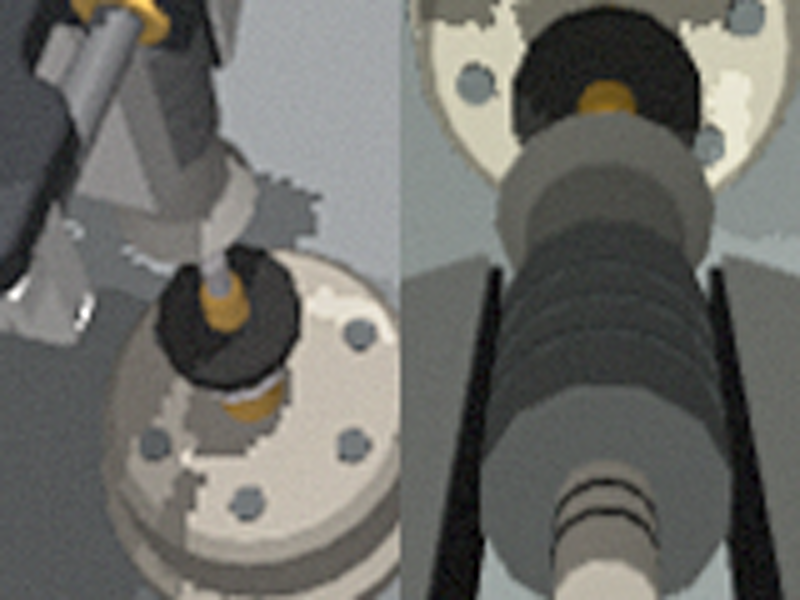

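No slip in the grip (barrel top edge still at row 297), and the rod stands out with its rings showing. Returning to the holder.

```bash
python3 -m crank '[[0.3,-0.03,0,0,0,0,-1],[1,-0.11,0,0,0,0,-1],[2.2,-0.25,0,0,0,0,-1],[3.4,-0.38,0,0,0,0,-1],[4.6,-0.51,0,0,0,0,-1],[5.8,-0.65,0,0,0,0,-1],[7,-0.78,0,0,0,0,-1],[8.2,-0.92,0,0,0,0,-1],[9.2,-1.02,0,0,0,0,-1],[9.6,-1.07,0,0,0,0,-1],[9.84,-1.09,0,0,0,0,-1],[9.84,-1.09,0,0,0,0,-1],[9.84,-1.09,0,0,0,0,-1]]' 40; python3 -c "
from h import *
delta([0.5114,0.178,0.048],1.287)
cv2.imwrite('pics/w9.png',imaging.grab_frame('wrist')[:,:,::-1])"
```

```text
time_s: 15.15
tcp_pos: [0.511, 0.1772, 0.1982]
orientation: [0.8, 0.6, -0.0, 0.0]
contact_force: [0.1, -0.1, -1.1]
grip_width: 0.0232
t 15.15 tcp [0.511  0.1772 0.1982] x [ 0.28  0.96 -0.  ] z [-0.e+00 -1.e-04 -1.e+00] F [ 0.14 -0.14 -1.12] w 0.0232
shift [0.022 0.004 3.755]
turn to vertical [3.80943507e-05 9.00202229e-04 2.57876240e-04] yaw 1.287036005981567
```

View pics/w9.png

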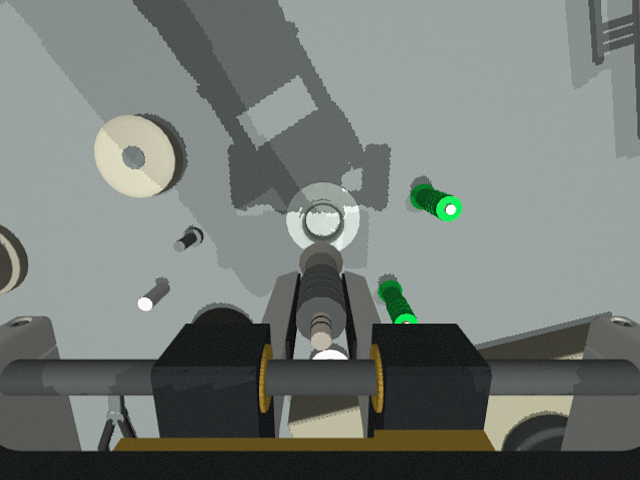

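```bash
python3 -c "
from ov import *
c=imaging.calibration('wrist'); print(onz(c,(323,220),.03))
b=(.5108,.179)
p=(.511,.1772);g=(p[0]+.0008*.96,p[1]-.0008*.28)
cs=[((*b,.03),.0195,(0,255,0)),((*g,.1594),.0155,(0,0,255)),((*g,.2394),.012,(0,0,255)),((*b,.004),.042,(255,0,0))]
cv2.imwrite('pics/o7.png',draw('wrist','pics/w9.png',(270,170,110,150),4,cs))"
```

```text
[0.5093685  0.18070767 0.03      ]
```

View pics/o7.png

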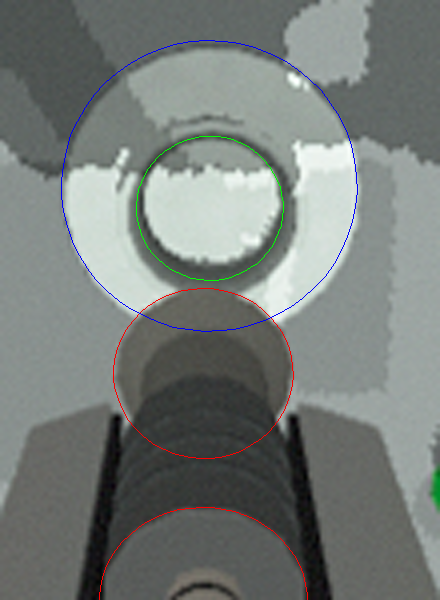

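```bash
python3 -m crank '[[0.045,-0.025,0.2,0,0,0,-1],[0.045,-0.025,1,0,0,0,-1],[0.045,-0.025,2,0,0,0,-1],[0.045,-0.025,2.8,0,0,0,-1],[0.045,-0.025,3.2,0,0,0,-1],[0.045,-0.025,3.4,0,0,0,-1],[0.045,-0.025,3.55,0,0,0,-1],[0.045,-0.025,3.65,0,0,0,-1],[0.045,-0.025,3.65,0,0,0,-1],[0.045,-0.025,3.65,0,0,0,-1]]' 40; python3 -c "
from h import *
delta([0.5114,0.178,0.048],1.287)
cv2.imwrite('pics/w10.png',imaging.grab_frame('wrist')[:,:,::-1])
cv2.imwrite('pics/w10c.png',cv2.resize(cv2.imread('pics/w10.png')[190:350,250:400],None,fx=4,fy=4)[:600])"
```

```text
time_s: 16.45
tcp_pos: [0.5107, 0.1801, 0.0526]
orientation: [0.8, 0.6, 0.0, 0.0]
contact_force: [1.1, -0.1, -1.2]
grip_width: 0.0234
t 16.45 tcp [0.5107 0.1801 0.0526] x [0.279 0.96  0.   ] z [ 6.e-04  2.e-04 -1.e+00] F [ 1.07 -0.05 -1.2 ] w 0.0234
shift [-0.047  0.031  0.114]
turn to vertical [ 0.00403311 -0.00242957  0.00704491] yaw 1.287983750768211
```

View pics/w10c.png

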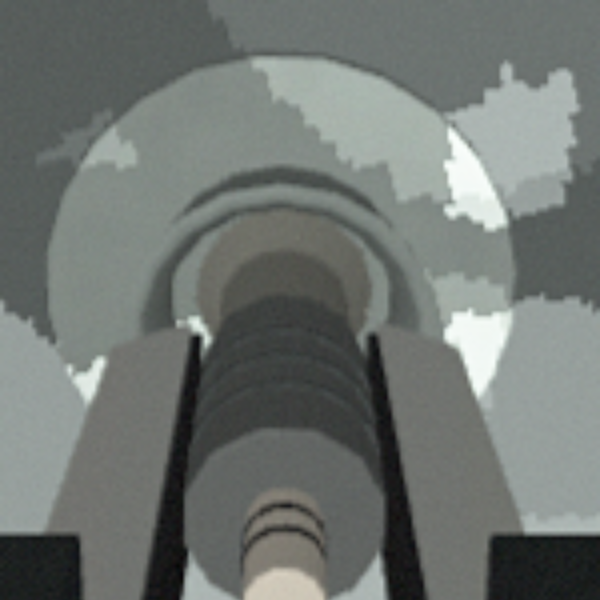

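Bell (crop x 198–372) sits centred inside the cup (172–390), no contact. Lowering gently.

```bash
python3 -m crank '[[0,0,0.04,0,0,0,-1],[0,0,0.07,0,0,0,-1],[0,0,0.09,0,0,0,-1],[0,0,0.095,0,0,0,-1],[0,0,0.095,0,0,0,-1]]' 40; python3 -m crank '[[0,0,0.01,0,0,0,-1],[0,0,0.01,0,0,0,-1]]' 40| grep -E "tcp|contact"; python3 -m crank '[[0,0,0.01,0,0,0,-1],[0,0,0.01,0,0,0,-1]]' 40| grep -E "tcp|contact"
```

```text
time_s: 17.12
tcp_pos: [0.5105, 0.1801, 0.0483]
orientation: [0.8, 0.6, -0.0, -0.0]
contact_force: [-0.7, -0.4, -1.7]
grip_width: 0.0239
tcp_pos: [0.5105, 0.1801, 0.048]
contact_force: [0.8, -0.8, -2.0]
tcp_pos: [0.5106, 0.1801, 0.0479]
contact_force: [-1.5, -0.8, 3.3]
```

```bash
python3 -m crank '[[0,0,0,0,0,0,-0.45],[0,0,0,0,0,0,-0.4],[0,0,0,0,0,0,-0.3],[0,0,0,0,0,0,-0.1],[0,0,0,0,0,0,0.1],[0,0,0,0,0,0,0.2],[0,0,0,0,0,0,0.2],[0,0,0,0,0,0,0.2]]' 10; python3 -c "
from h import *
cv2.imwrite('pics/w11.png',imaging.grab_frame('wrist')[:,:,::-1])
cv2.imwrite('pics/w11c.png',cv2.resize(cv2.imread('pics/w11.png')[190:350,250:400],None,fx=4,fy=4)[:600])"
```

```text
time_s: 18.62
tcp_pos: [0.5105, 0.1801, 0.0476]
orientation: [0.8, 0.6, -0.0, 0.0]
contact_force: [-0.4, 0.3, -0.2]
grip_width: 0.0565
```

View pics/w11c.png

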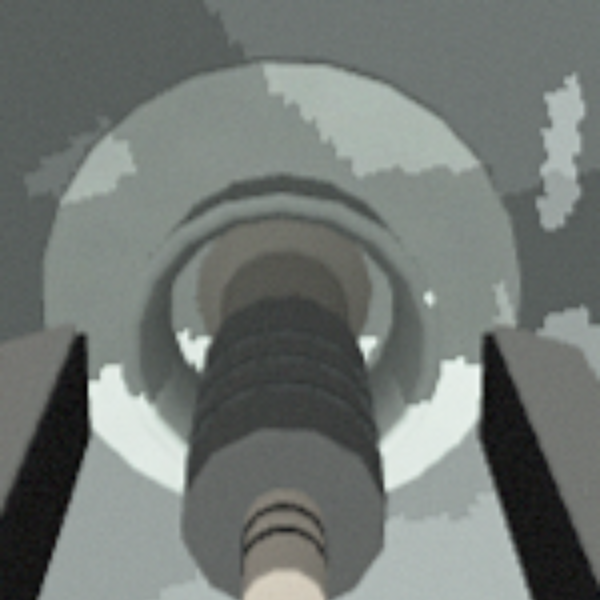

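The gauge stands upright and free in the cup, rod (crop 285,530) out. Rising straight up, then clear of the views.

```bash
python3 -m crank '[[0,0,-0.5,0,0,0,0.2],[0,0,-1.5,0,0,0,0.2],[0,0,-2.7,0,0,0,0.2],[0,0,-3.9,0,0,0,0.2],[0,0,-4.4,0,0,0,0.2],[1,-2,-4.4,0,0,0,0.2],[2,-4,-4.4,0,0,0,0.2],[2.5,-5,-4.4,0,0,0,0.2],[2.5,-5,-4.4,0,0,0,0.2],[2.5,-5,-4.4,0,0,0,0.2],[2.5,-5,-4.4,0,0,0,0.2]]' 10; python3 -c "
from h import *
for n in ('side','top'): cv2.imwrite(f'pics/{n}12.png',imaging.grab_frame(n)[:,:,::-1])
a=cv2.imread('pics/top12.png')
b=cv2.imread('pics/side12.png');cv2.imwrite('pics/c12.png',cv2.resize(b[130:220,260:380],None,fx=6,fy=6,interpolation=2))"
```

```text
time_s: 20.05
tcp_pos: [0.3467, 0.3317, 0.2236]
orientation: [0.8, 0.6, 0.0, 0.0]
contact_force: [0.7, -1.1, 0.5]
grip_width: 0.0564
```

View pics/side12.png

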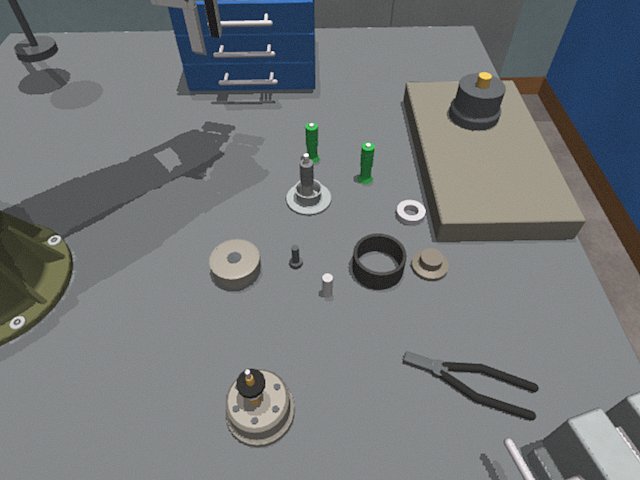

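View pics/c12.png

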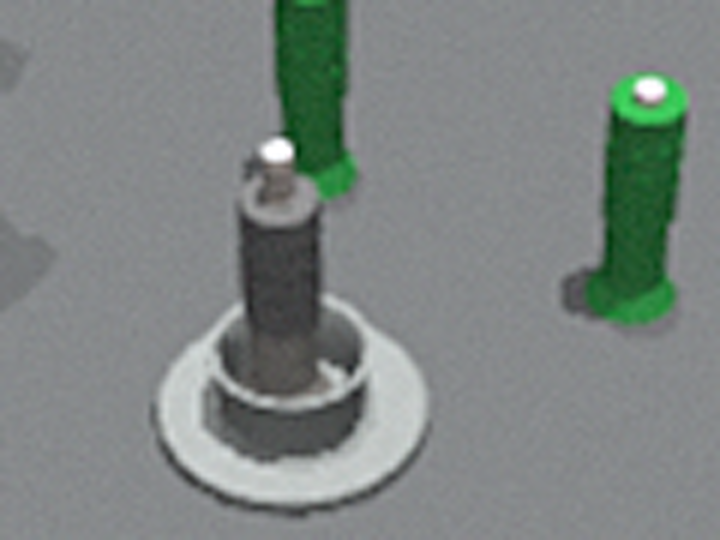

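View pics/top12.png

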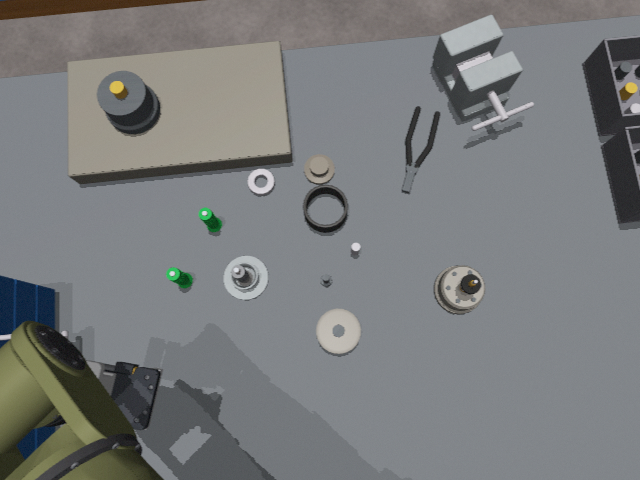

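The gauge stands upright in its holder with the rod out (side view (306,156)). Everything else is where it was, and the gripper is clear.

```bash
python3 -c "
from rig import order
print(order.hand_in())"
```

```text
the job is handed in; nothing more can be done
None
```

The gauge was pressed onto the valve, put back in its holder with the rod showing the reading, and the job was handed in at about 20 s of the 67 s allowed.

- **Press:** I held it for over 1.5 s at about 12.3 N, then 13.5 N. I estimate the collar gave about 2.7 to 3 mm, worked out from the force readings and how far the tool moved, since the collar's travel can't be read directly. The wrist view showed the bell concentric with the collar, and sideways forces stayed around 1 N.
- **Return:** The gauge did not slip in the grip. It went down into the centre of the cup with about 5 N at touchdown before I let go.
- **Last check:** The final side and top views show the gauge upright in the holder with its rod out. The green look-alikes and everything else are where they started, and the robot was touching nothing.
- **Disagreements:** The cameras differed by about 1 mm on where the gauge, valve and holder were, which is within their calibration. Nothing else disagreed, and no check failed.

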